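# Pin the crank to the paddle of a hand meat mixer

## Robot

A 6-joint arm with a two-finger parallel gripper is mounted at the origin on the work surface. World frame = base frame: x ahead of the robot, y to its left, z up, the work surface at z = 0. Lengths are in m, angles in rad, forces in N, time in s.
With the tool pointing down it reaches from about 0.25 to 0.775 m from the base axis. Payload 4 kg.
Tool frame: the origin (TCP) lies at the very end of the fingers, on their centre line; the grasp point (between the pads) lies 19 mm behind it; z points along the fingers, y is the line along which they close (so a half turn about z gives the same grasp; the last joint's range is limited). The gripper opens to 94 mm and grips with 3 to 60 N. Pads are 16 mm wide; open, the fingers measure 119 mm over their backs; the gripper's body (75 mm by 177 mm) begins 78 mm behind the grasp point.
Start: joints at [-1.365, 0.087, 1.371, -0, 1.684, -0.103], TCP at [0.167, -0.524, 0.206] pointing down, gripper open.
Joint ranges: [-3.1, 3.1], [-0.76, 2.03], [0.27, 2.55], [-1.08, 4.22], [0.17, 2.65], [-2.57, 2.57]. Speed limits (rad/s): [2.79, 2.79, 3.14, 3.14, 3.14, 3.14].

## Interface

Orientations are given as a unit quaternion [x, y, z, w].
In Python, from station import bot gives the robot as it stands.
- The arm moves only by the tool jog_arm, never from a script. Its argument "steps" is text: rows parted by semicolons, each of 7 numbers parted by spaces: the opening, from 0 (shut) to 1 (fully open), then the shift along the tool's x, y, z in units of 0.2 m (1.0 is 0.2 m), then the turn, a rotation vector about the tool's x, y, z in units of 180 degrees (1.0 is 180 degrees). In form: gripper x y z wx wy wz; .... A call has exactly 10 rows; each row is the pose to reach, as a shift and turn from the pose commanded when the call began, along the tool's axes at that moment, turning the shorter way round; what a row does not reach only later rows make up. A row lasts 1/10 s, in which the tool goes at most 50 mm and 8.59 degrees, less where a joint would pass 70% of its speed; a pose out of reach is approached as far as the arm can. A call with a number of a shift or a turn outside -1 to 1 is refused whole. A call with a gripper value outside its range is refused whole. The fingers move at their own pace and stop on an object; "force" is the grip in N (left out, the last holds). Time passes only in rows, so rows that repeat a pose let the fingers close, or fill a call up. It gives the time, the measured TCP pose, the force, the opening and the grip force at its end, in the units of the state.
- bot.read_state(): the state, without advancing time (a new reading comes with each control period).
- bot.capture(name): name is "scene" or "top" or "wrist"; returns a dict with "img" (480x640x3 uint8, blue, green, red), "z_map" (480x640 float32, m along the optical axis (not along the pixel's ray), 0 where there is no reading), "fx", "fy", "cx", "cy" (pixels), "origin" and "attitude" of the camera in the world. Camera axes: x right, y up, looking along -z (the intrinsics and any distortion apply to the point x, -y, -z); pixel columns grow to the right and rows downward; lengths in m; the calibration is good to about 2 mm. A picture is of the moment at which its call begins.
- bot.job_done(): hands the job in; it is judged then, once.
The state is a dict: "time": time; "joint_positions": joint angles; "qd": joint speeds; "effort": joint torques, N m; "tcp_pos": TCP position; "tool_rot": TCP orientation; "force": force on the tool from outside, world axes, zero at the start; "ft_torque": the same for the moment, N m; "opening": finger opening in m; "grasp_force": force on a finger pad.
Only numpy, scipy, OpenCV 4.12 (cv2) and the standard library are available. Lean on these libraries where they do the work, as an engineer would, in place of code of your own. Each camera call takes 0.05 s, during which the arm holds its last target. There are 200 camera calls.

## Task

The mixer has been washed; couple its crank to its paddle again. Take the locking pin from the parts stand and stand it in the hole on top of the coupling sleeve, then turn the crank gently by its grip until you feel the hidden cross-hole of the shaft come round and the pin drop in and hold the crank, then push the pin fully home under its spring catch. Do not drag the paddle round with the crank, do not ram the pin, and leave the bowl, the mincer plate and the jar where they are.

Things in the scene. Friction and masses are not known exactly. Their poses are not given: they have to be found in the camera images.
- mixer: Fixed stainless hand meat mixer; origin on the bench under the pin hole, z up, y along the shaft. Trough (186 wide, rim 213 mm above the bench) from y = +55 to +277 mm; aluminium pedestal bearing (60 wide, top 180 mm above the bench) y = -77 to -43 mm; crank arm y = -90 to -112 mm. Base plate 18 mm high, 200 wide (x +-100 mm), y = -95 to +285 mm.
- shaft_axis (a point): Point on the shaft's axis straight under the pin hole, 150 mm above the bench; axis along the mixer's y. The drive shaft, 32 mm thick, turns with the crank inside the paddle's coupling sleeve (48 mm). A straight cross-hole 11 mm wide goes right through it, hidden in the sleeve at an angle to the crank that differs each time; in line with the boss every 180 degrees of turning.
- boss_top (a point): Centre of the mouth of the pin hole, z up the hole: a vertical 11 mm hole, countersunk 2 mm, in a square steel boss 30 x 30 mm on the coupling sleeve, 190 mm above the bench. It runs 24 mm down to the drive shaft; the pin goes deeper only where the shaft's cross-hole is in line. The sleeve belongs to the paddle.
- catch_nose (a point): Nose of the spring catch that holds the pin's flange down: a round-nosed steel slide 10 mm wide over the boss's +y edge (trough side), 10.5 mm from the hole's axis, 6 to 15 mm above the boss; it springs back towards the trough. Its housing behind, 18 mm wide, ends 18 mm above the boss. Fingers that straddle the pin along the mixer's x stay clear of it.
- pin: Locking pin, 100 mm long, about 55 g; origin at its tip, z towards the head. Steel shank 10 mm thick, 60 mm long, the last 6 mm tapered to 5 mm; black flange 27 mm across from 60 to 66 mm, lower edge bevelled 4 mm; black round knob 17 mm across from 66 to 100 mm. Starts upright in the stand's middle hole, 40 mm deep in it.
- pin_flange (a point): Centre of the underside of the flange, 60 mm above the tip. Height over the boss: 36 mm when the pin stands on the shaft out of line; 8 to 11 mm once it has dropped into the cross-hole and rests on the catch's nose; 0 when home (knob top 40 mm above the boss). The last push takes 4 to 8 N, up to twice that if the crank was not eased back a few degrees and pinches it; then the catch snaps over.
- crank_grip (a point): Middle of the crank's black revolving grip: cylinder 27 mm thick, 93 mm long, along the mixer's y, 85 mm from the shaft axis; middle at mixer y = -155 mm. Starts 50 to 75 degrees from the top towards -x; turned over the top to +x the hole comes into line after 25 to 150 degrees. Turns free with 1 to 2 N, stays where left. Pin in: it stops after 5 to 15 degrees of play; 10 N would drag the paddle.
- paddle (a joint): Angle of the paddle and its coupling sleeve about the mixer's y axis, rad; 0 at the start, boss straight up. Stiff friction (0.7 N m) of its scrapers holds it there.
- stand: White plastic parts stand, fixed, 110 x 76 x 45 mm, origin at the centre of its underside; five holes from above, 40 mm deep. The middle one, 12 mm wide, holds the pin.
- bowl: Loose steel bowl, 124 mm across, 55 mm high, origin at the centre of its underside.
- mincer_plate: Loose steel mincer plate, a disc 62 mm across and 9 mm thick, origin at the centre of its underside.
- spice_jar: Loose glass jar, 60 mm across, 95 mm high, origin at the centre of its underside.
Not all that is in view belongs to the job. Leave any green look-alike of the pin alone.

How it is judged:
By the outcome, as a careful person would: the job done as asked, in the order asked, and still so for the second after the job is handed in, with the robot touching nothing.
It also fails if it takes over 72 s, if anything falls off the work surface, if the arm or the gripper's body presses on something with over 40 N, if the wrist force passes 120 N, or if a joint passes its speed limit or range.

## Working session

There is one attempt and no reset: what is moved stays moved. The work goes in short steps, Python scripts to look and compute and a tool call to move; the robot and the scene stay as the last step left them, time stands still between calls to the robot, and variables do not carry over. Pictures are saved under pics/ and viewed, at most 10 in all, crops included, and the job is handed in when it is done.

Besides the shell and the picture viewer there is one more tool, called after "Emit:" as name(argument=value, ...) on one line, values as JSON. jog_arm: Moves the arm, as the interface text tells. Shifts and turns lie within -1 to 1; 1 stands for 0.2 m of shift or 180 degrees of turn. Its arguments: {"type":"object","properties":{"steps":{"type":"string"},"force":{"type":"number"}},"required":["steps"]}

```bash
ls; mkdir -p pics; cat > h.py <<'E'
import numpy as np, cv2
from scipy.spatial.transform import Rotation as R
from station import bot
def cloud(c):
    z=c["z_map"]; v,u=np.mgrid[0:480,0:640]
    p=np.stack([(u-c["cx"])/c["fx"]*z,-(v-c["cy"])/c["fy"]*z,-z],-1)
    return p@rot(c).T+np.array(c["origin"])
def rot(c):
    a=np.array(c["attitude"]); return a if a.shape==(3,3) else R.from_quat(a).as_matrix()
def ray(c,u,v,h):
    d=rot(c)@np.array([(u-c["cx"])/c["fx"],-(v-c["cy"])/c["fy"],-1]); o=np.array(c["origin"])
    return o+d*(h-o[2])/d[2]
E
python3 - <<'E'
from h import *
import pickle
cs={}
for n in("scene","top"):
    c=bot.capture(n); cs[n]=c; print(n,[(k,c[k]) for k in c if k not in("img","z_map")])
    cv2.imwrite(f"pics/{n}1.png",c["img"])
pickle.dump(cs,open("c1.pkl","wb"))
print(bot.read_state())
E
```

```text
pics
scene [('fx', 573.7267449590402), ('fy', 573.7267449590402), ('cx', 310.3853156367615), ('cy', 235.6090185006011), ('origin', array([1.19195382, 0.05930371, 1.04440966])), ('attitude', array([0.21702237, 0.23863337, 0.71945612, 0.6150921 ]))]
top [('fx', 460.3609185287493), ('fy', 460.3609185287493), ('cx', 325.86917064705995), ('cy', 241.4449936526064), ('origin', array([ 0.33458733, -0.03803038,  1.23905525])), ('attitude', array([-0.06632078,  0.06339251,  0.70426913, -0.70398007]))]
{'time': 0.1, 'joint_positions': array([-1.36507928e+00,  8.78863359e-02,  1.37211208e+00, -1.06487168e-05,
        1.68358639e+00, -1.03095653e-01]), 'qd': array([-0.00108931, -0.00224111, -0.00291414,  0.00048165,  0.00113684,
        0.00069183]), 'effort': array([ 1.55958165e-03, -3.41253912e+01, -3.03300083e+01,  7.18680024e-02,
        3.04331887e-02, -9.10778567e-05]), 'tcp_pos': array([ 0.16705268, -0.52349585,  0.20441381]), 'tool_rot': array([ 9.88102606e-01,  1.53792875e-01, -5.63710760e-05, -9.94493473e-04]), 'force': array([-0.29470504,  0.65210338, -0.5257694 ]), 'ft_torque': array([-0.00216988,  0.01562324,  0.02818004]), 'grasp_force': 0.0, 'opening': 0.09393081377875036}
```

View pics/scene1.png

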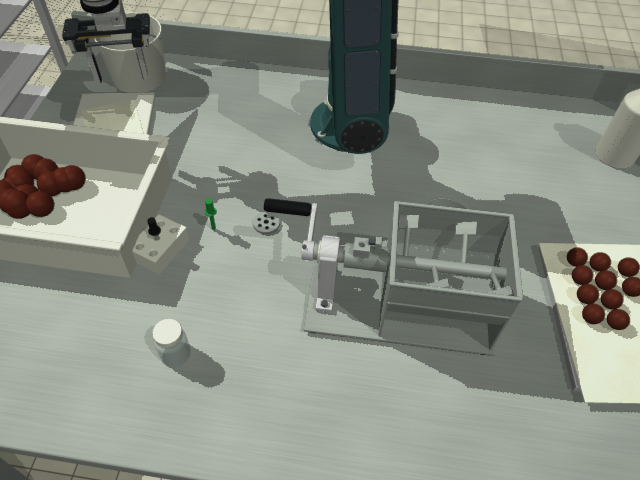

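View pics/top1.png

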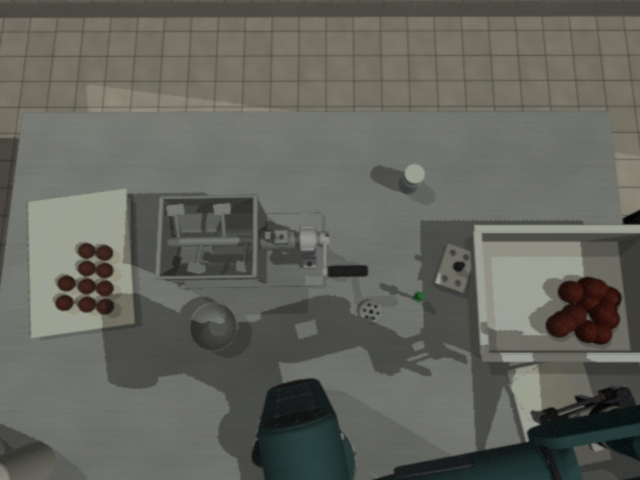

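Candidates for the pin: black knob in the white stand (scene 153,226; top 460,266); green look-alike (scene 210,205; top 419,297) which must be left alone; black crank grip (scene 287,208; top 348,271). I choose the black one in the stand.

```bash
python3 - <<'E'
from h import *
import pickle
cs=pickle.load(open("c1.pkl","rb")); np.set_printoptions(precision=4,suppress=True)
for n in cs:
    c=cs[n]; P=cloud(c); g=c["img"].astype(int)
    def med(name,u,v,r=1): print(n,name,np.median(P[v-r:v+r+1,u-r:u+r+1].reshape(-1,3),0))
    if n=="top":
        pts=dict(knob=(460,266),grip=(348,271),green=(419,297),cratewall=(478,290),standtop=(447,282),boss=(281,237),ped=(308,238),rimL=(160,240),rimR=(257,240),jar=(414,173),bowl=(213,326),plate=(370,311),bench=(400,230))
    else: pts=dict(knob=(153,222),grip=(287,208),green=(210,201),cratewall=(150,180),boss=(362,241),ped=(328,243))
    for k,(u,v) in pts.items(): med(k,u,v)
    # black grip/ knob masks
    m=((g.max(2)<45)&(P[...,2]>0.06)&(P[...,2]<0.28)&(c["z_map"]>0)).astype(np.uint8)
    k,l,s,ce=cv2.connectedComponentsWithStats(m)
    for i in range(1,k):
        if s[i,4]>25: print(n,"blk",s[i],ce[i],np.median(P[l==i],0),P[l==i].min(0),P[l==i].max(0))
# boss: height 0.190 plane
c=cs["top"];P=cloud(c)
m=((abs(P[...,2]-.190)<.006)); m[:, :262]=0;m[:,330:]=0;m[:200]=0;m[290:]=0
print(m.sum(),np.median(P[m],0),P[m].min(0),P[m].max(0))
m=((abs(P[...,2]-.213)<.006)); m[:,300:]=0;m[:180]=0;m[300:]=0;m[:,:140]=0
print("rim",cv2.minAreaRect(P[m][:,:2].astype(np.float32)))
m=((abs(P[...,2]-.045)<.006)); m[:,:430]=0;m[:,474:]=0;m[:230]=0;m[300:]=0
print("stand",cv2.minAreaRect(P[m][:,:2].astype(np.float32)))
m=((abs(P[...,2]-.18)<.005)); m[:,:290]=0;m[:,325:]=0;m[:200]=0;m[290:]=0
print("ped",cv2.minAreaRect(P[m][:,:2].astype(np.float32)))
a=cs["top"]["img"][190:310,240:480]; b=cs["scene"]["img"][180:280,100:260]
a=cv2.resize(a,(800,400),interpolation=2)
b=cv2.resize(cs["scene"]["img"][190:290,120:420],(800,200) if 0 else (600,200),interpolation=2)
o=np.zeros((600,800,3),np.uint8);o[:400]=a;o[400:,:600]=b
cv2.imwrite("pics/crop1.png",o)
E
```

```text
scene knob [ 0.4916 -0.3619  0.1054]
scene grip [ 0.4729 -0.0796  0.1844]
scene green [ 0.4118 -0.2612  0.099 ]
scene cratewall [ 0.395  -0.395   0.1272]
scene boss [0.5372 0.0741 0.1915]
scene ped [0.5433 0.0114 0.1807]
scene blk [92 54 10 27 53] [96.5849 67.2453] [ 0.1839 -0.5651  0.2421] [ 0.1737 -0.5694  0.2067] [ 0.1925 -0.5608  0.2785]
scene blk [389  77   6  37 160] [391.3062  93.4437] [0.1567 0.0986 0.2447] [0.1512 0.0903 0.1838] [0.1962 0.1055 0.28  ]
scene blk [ 332   80   52   74 1216] [358.06   133.0641] [0.2128 0.0395 0.1598] [ 0.1666 -0.0319  0.0979] [0.2229 0.0936 0.2795]
scene blk [344  91   4  26  46] [344.7391 102.6957] [0.2161 0.0012 0.2508] [ 0.2113 -0.0021  0.2123] [0.2223 0.0085 0.2788]
scene blk [264 199  47  17 589] [287.0713 206.8896] [ 0.472  -0.0794  0.1858] [ 0.4556 -0.1262  0.1685] [ 0.4797 -0.034   0.1935]
scene blk [148 218  12  18 151] [152.9338 226.9338] [ 0.4927 -0.3645  0.0869] [ 0.4771 -0.3798  0.0684] [ 0.5017 -0.3548  0.1094]
top knob [ 0.4832 -0.3664  0.1042]
top grip [ 0.4606 -0.0845  0.1875]
top green [ 0.4071 -0.2626  0.0987]
top cratewall [ 
[... 662 characters left out ...]
.1264  0.1771] [ 0.4734 -0.0408  0.1931]
top blk [266 379  55  19 430] [292.314  386.2674] [0.211  0.0386 0.203 ] [ 0.1956 -0.022   0.1447] [0.2192 0.0942 0.2797]
top blk [576 396  10   6  34] [579.4706 398.6176] [ 0.1871 -0.5668  0.2236] [ 0.1794 -0.5693  0.2097] [ 0.1908 -0.5644  0.2474]
206 [0.534  0.0672 0.189 ] [ 0.4517 -0.0409  0.1842] [0.5571 0.1049 0.1958]
rim ((0.5393741130828857, 0.22025400400161743), (0.1946871280670166, 0.26649555563926697), 1.07792067527771)
stand ((0.4871739447116852, -0.36336463689804077), (0.09622549265623093, 0.16379357874393463), 89.7642822265625)
ped ((0.5124714374542236, -0.007565394043922424), (0.1257590800523758, 0.05168820545077324), 40.63542938232422)
```

View pics/crop1.png

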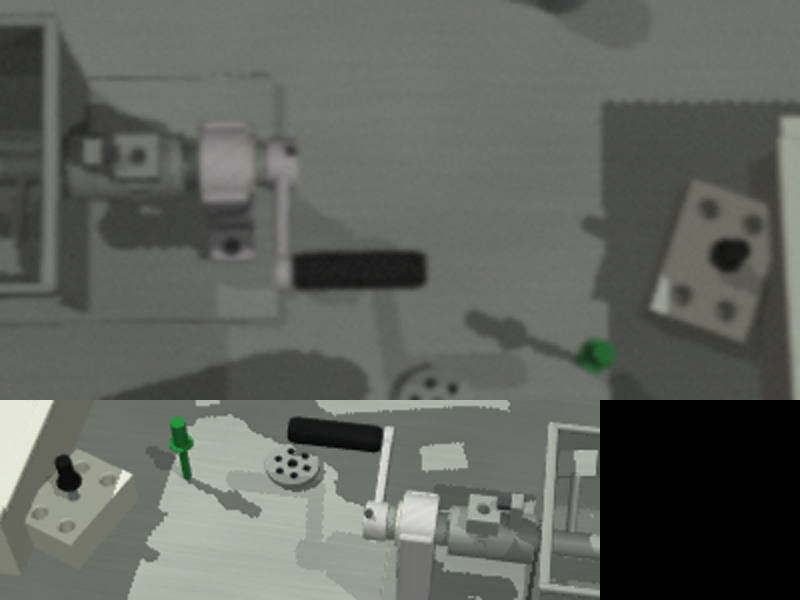

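The crop confirms the choice: the black-knobbed pin stands in the middle hole of the stand, at crop (730,253). The green look-alike is apart at crop (597,355). The boss hole is at crop (137,155), and the shaft runs along world y. Now the approach above the pin, turning the closing line to world x.

Emit:
jog_arm(steps="1 0.3 -0.05 -0.1 0 0 -0.05;1 0.6 -0.1 -0.15 0 0 -0.1;1 0.884 -0.138 -0.15 0 0 -0.15;1 0.884 -0.138 -0.15 0 0 -0.2;1 0.884 -0.138 -0.15 0 0 -0.25;1 0.884 -0.138 -0.15 0 0 -0.3;1 0.884 -0.138 -0.15 0 0 -0.34;1 0.884 -0.138 -0.15 0 0 -0.38;1 0.884 -0.138 -0.15 0 0 -0.4018;1 0.884 -0.138 -0.15 0 0 -0.4018", force=30)

```text
time: 1.1
tcp_pos: [0.3271, -0.4437, 0.2348]
tool_rot: [0.707, 0.707, 0.0, -0.001]
force: [-0.3, 0.4, 0.0]
opening: 0.094
grasp_force: 0.0
```

Emit:
jog_arm(steps="1 0.1 0.2 0 0 0 0;1 0.2 0.4 0 0 0 0;1 0.3 0.6 0 0 0 0;1 0.398 0.805 0 0 0 0;1 0.398 0.805 0 0 0 0;1 0.398 0.805 0 0 0 0;1 0.398 0.805 0 0 0 0;1 0.398 0.805 0 0 0 0;1 0.398 0.805 0 0 0 0;1 0.398 0.805 0 0 0 0")

```text
time: 2.1
tcp_pos: [0.4874, -0.365, 0.2358]
tool_rot: [0.708, 0.707, -0.0, 0.0]
force: [-0.3, 0.1, -0.6]
opening: 0.094
grasp_force: 0.0
```

```bash
python3 - <<'E'
from h import *
np.set_printoptions(precision=4,suppress=True)
c=bot.capture("wrist"); cv2.imwrite("pics/w1.png",c["img"]); P=cloud(c); print(c["origin"],c["attitude"],c["fx"])
g=c["img"]; m=((g.max(2)<50)&(abs(P[...,2]-.085)<.025)).astype(np.uint8)
k,l,s,ce=cv2.connectedComponentsWithStats(m)
for i in range(1,k):
    if s[i,4]>60:
        q=P[l==i]; t=q[q[:,2]>q[:,2].max()-.012]; print(s[i],ce[i],np.median(q,0),q.min(0),q.max(0),"top",t.mean(0))
E
```

```text
[ 0.4868 -0.2996  0.4169] [-0.1147 -0.0001 -0.0012  0.9934] 340.81184612808335
[311 221  25  28 497] [322.8229 233.3823] [ 0.487  -0.3657  0.0984] [ 0.4746 -0.3776  0.0711] [ 0.4994 -0.3573  0.1092] top [ 0.4867 -0.3682  0.1062]
```

View pics/w1.png

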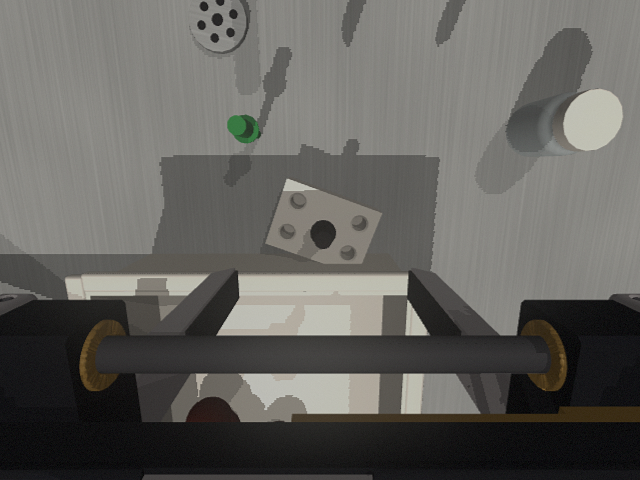

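The wrist view shows the black knob at (323,233) in the stand's middle hole and the green pin away at (243,127). Descending on the black one and closing.

Emit:
jog_arm(steps="1 -0.01 -0.005 0.2 0 0 0;1 -0.01 -0.005 0.4 0 0 0;0.6 -0.01 -0.005 0.6 0 0 0;0.5 -0.01 -0.005 0.72 0 0 0;0.5 -0.01 -0.005 0.79 0 0 0;0.5 -0.01 -0.005 0.805 0 0 0;0.5 -0.01 -0.005 0.805 0 0 0;0 -0.01 -0.005 0.805 0 0 0;0 -0.01 -0.005 0.805 0 0 0;0 -0.01 -0.005 0.805 0 0 0", force=30)

```text
time: 3.15
tcp_pos: [0.4878, -0.3669, 0.076]
tool_rot: [0.707, 0.707, 0.0, 0.001]
force: [-0.3, 0.5, 1.0]
opening: 0.0335
grasp_force: 0.0
```

Emit:
jog_arm(steps="0 0 0 0 0 0 0;0 0 0 0 0 0 0;0 0 0 0 0 0 0;0 0 0 0 0 0 0;0 0 0 -0.05 0 0 0;0 0 0 -0.15 0 0 0;0 0 0 -0.25 0 0 0;0 0 0 -0.4 0 0 0;0 0 0 -0.6 0 0 0;0 0 0 -0.8 0 0 0", force=30)

```text
time: 4.15
tcp_pos: [0.4867, -0.3659, 0.2358]
tool_rot: [0.707, 0.707, -0.0, -0.001]
force: [0.4, -0.5, -0.6]
opening: 0.0165
grasp_force: 30.0
```

```bash
python3 - <<'E'
from h import *
import pickle
np.set_printoptions(precision=4,suppress=True)
cs=pickle.load(open("c1.pkl","rb"))
c=cs["top"]; print("top hole",ray(c,281.1-.3,236.5-.3,.19))
g=c["img"][228:246,270:292].min(2); print(g)
P=cloud(c)
# trough rim edges & grip for yaw
m=((abs(P[...,2]-.213)<.004)); m[:,262:]=0;m[:185]=0;m[285:]=0;m[:,:150]=0
q=P[m]; print("rim x",np.percentile(q[:,0],[1,99]),"y",np.percentile(q[:,1],[1,99]))
m=((c["img"].max(2)<45)&(P[...,2]>.17)); m[:262]=0;m[280:]=0;m[:,:325]=0;m[:,370:]=0
q=P[m]; print("grip",cv2.minAreaRect(q[:,:2].astype(np.float32)), np.percentile(q[:,2],97))
E
```

```text
top hole [0.542  0.0711 0.19  ]
[[ 62  60  62  63  64  63  64  64  61  63  66  64  64  64  67  67  73  77
   78  84  96 106]
 [ 59  60  60  62  66  70  70  72  69  70  70  68  71  73  71  73  74  76
   74  78  85  95]
 [ 58  56  59  63  79  87  91  92  91  90  88  92  92  93  94  93  91  81
   71  70  74  76]
 [ 68  62  61  67  85 103 110 109 110 110 109 109 109 109 109 110 106  91
   78  79  76  77]
 [ 82  67  64  70  88 104 109 113 112 113 112 113 113 113 113 109 108  90
   82  84  85  85]
 [ 84  68  64  66  79  92 105 109 110 110 106 104 105 110 113 112 107  91
   80  81  87  90]
 [ 80  60  58  58  66  82 100 109 108  99  91  84  89 100 110 112 107  91
   82  82  85  92]
 [ 77  62  57  57  60  78  95 106 100  85  68  64  69  88 105 112 108  96
   85  85  87  96]
 [ 82  61  55  54  61  72  90  98  90  76  62  57  60  81 104 113 109  96
   86  87  90 100]
 [ 77  58  54  55  61  71  89  95  86  72  59  58  63  81 103 112 111  96
   87  87  94 100]
 [ 74  56  50  57  66  79  89  93  89  78  67  68  73  91 106 110 107  97
   89  94  97 103]
 [ 64  59  56  64  77  87  93  98  98  95  89  86  91 102 109 111 106  96
   92  97  98 105]
 [ 60  60  59  69  79  94  97 100 105 106 107 105 107 109 110 111 107  94
   91  95  99 105]
 [ 61  61  58  63  82  98 106 104 108 110 109 110 112 109 112 111 106  93
   91  91  95 102]
 [ 75  70  63  64  77  92 102 102 102 103 104 105 103 103 104 101  98  91
   87  93  94  95]
 [ 88  84  76  65  71  76  77  79  77  81  78  78  79  81  73  74  73  73
   83  90  91  89]
 [ 95  90  83  76  76  72  67  68  70  72  71  73  72  71  70  69  69  74
   84  88  90  88]
 [ 92  90  89  86  85  84  80  81  83  86  88  86  83  83  82  80  82  83
   84  86  84  85]]
rim x [0.442  0.6351] y [0.1235 0.3519]
grip ((0.4038117527961731, -0.08232946693897247), (0.08569277822971344, 0.14026576280593872), 88.80550384521484) 0.19098737757296752
```

Emit:
jog_arm(steps="0 0 0 -0.25 0 0 0;0 0.15 0 -0.45 0 0 0;0 0.35 0.05 -0.45 0 0 0;0 0.6 0.1 -0.45 0 0 0;0 0.8 0.15 -0.45 0 0 0;0 1 0.2 -0.45 0 0 0;0 1 0.2 -0.45 0 0 0;0 1 0.2 -0.45 0 0 0;0 1 0.2 -0.45 0 0 0;0 1 0.2 -0.45 0 0 0")

```text
time: 5.15
tcp_pos: [0.5268, -0.1676, 0.3243]
tool_rot: [0.708, 0.706, -0.0, -0.0]
force: [-0.2, 0.9, -0.1]
opening: 0.0165
grasp_force: 30.0
```

Emit:
jog_arm(steps="0 0.2 0.02 0 0 0 0;0 0.4 0.04 0 0 0 0;0 0.6 0.06 0 0 0 0;0 0.8 0.065 0 0 0 0;0 0.834 0.065 0 0 0 0;0 0.834 0.065 0 0 0 0;0 0.834 0.065 0 0 0 0;0 0.834 0.065 0 0 0 0;0 0.834 0.065 0 0 0 0;0 0.834 0.065 0 0 0 0")

```text
time: 6.15
tcp_pos: [0.5401, -0.0005, 0.3244]
tool_rot: [0.708, 0.707, -0.0, 0.0]
force: [0.4, -0.9, -0.3]
opening: 0.0162
grasp_force: 30.0
```

```bash
python3 - <<'E'
from h import *
np.set_printoptions(precision=4,suppress=True)
s=bot.read_state(); print(s["tcp_pos"])
c=bot.capture("wrist"); cv2.imwrite("pics/w2.png",c["img"]); print(c["origin"],c["attitude"],c["cx"],c["cy"])
import pickle; pickle.dump(c,open("w2.pkl","wb"))
P=cloud(c); m=(abs(P[...,2]-.19)<.004)&(abs(P[...,0]-.54)<.022)&(abs(P[...,1]-.071)<.022)
q=P[m]; print(m.sum(),np.percentile(q,[2,98],0)); v,u=np.where(m); print(u.min(),u.max(),v.min(),v.max())
E
```

```text
[ 0.5401 -0.0005  0.3244]
[0.5395 0.0649 0.5055] [-0.1146  0.0001 -0.0012  0.9934] 322.7594201985422 242.5886598671753
998 [[0.5265 0.0578 0.1899]
 [0.5558 0.0863 0.1933]]
308 341 137 171
```

View pics/w2.png

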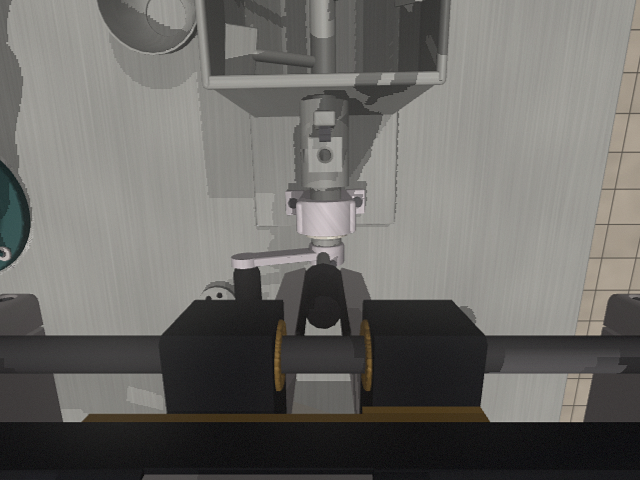

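Wrist view: boss hole at (325,155), the catch behind it at (324,120), and the pin hanging straight between the fingers around x=323. Measuring hole and hanging pin from this same picture.

```bash
python3 - <<'E'
from h import *
import pickle
np.set_printoptions(precision=4,suppress=True)
c=pickle.load(open("w2.pkl","rb")); P=cloud(c); g=cv2.cvtColor(c["img"],6)
sub=g[144:168,312:338]; th=(sub<85).astype(np.uint8); k,l,s,ce=cv2.connectedComponentsWithStats(th)
for i in range(1,k):
    if s[i,4]>20: print(s[i]+[312,144,0,0,0],ce[i]+[312,144],ray(c,*(ce[i]+[312,144]),.19))
print(sub[8:16])
q=P[260:330,295:350].reshape(-1,3)
for a,b in((.25,.28),(.28,.30),(.30,.315),(.315,.33),(.33,.345),(.345,.36)):
    t=q[(q[:,2]>a)&(q[:,2]<b)&(abs(q[:,1])<.03)&(abs(q[:,0]-.54)<.02)]
    if len(t): print(a,len(t),t.min(0),t.max(0))
E
```

```text
[319 150   4  11  29] [320.8966 155.    ] [0.5379 0.0718 0.19  ]
[[154 157 156 158 163 131 122  93  79  79  84  87  93  94  94  94  91  80
  109 130 134 155 160 156 159 163]
 [154 154 156 157 153 126 119  88  74  81  82  87  93  90  91  92  88  86
   72 123 132 151 158 156 159 162]
 [156 155 156 160 151 126 107  82  76  79  80  87  94  91  88  91  88  86
   73 118 130 148 159 157 156 162]
 [154 157 155 158 145 118 115  87  72  75  75  85  93  95  93  92  91  89
   74 119 125 146 157 157 159 162]
 [155 154 156 158 152 120 113  83  72  74  76  87  93  91  95  93  90  88
   86 118 125 145 157 157 159 162]
 [155 155 157 158 161 126 111  97  77  70  74  87  94  96  91  91  91  88
   82 116 130 152 159 155 157 163]
 [156 156 154 158 160 139 114 111  80  69  74  87  94  95  93  94  90  81
  111 122 128 153 161 157 158 164]
 [154 154 153 157 159 159 119 106  91  69  71  86  94  93  91  92  89  99
  115 117 150 159 157 155 158 162]]
0.25 7 [ 0.5346 -0.0023  0.2726] [ 0.5438 -0.0003  0.2796]
0.28 50 [ 0.5347 -0.0015  0.2802] [0.5436 0.0016 0.2919]
0.315 484 [ 0.526  -0.0028  0.3203] [0.5525 0.0099 0.33  ]
0.33 548 [ 0.5246 -0.0021  0.33  ] [0.5535 0.0095 0.345 ]
0.345 1512 [ 0.5257 -0.0121  0.345 ] [0.5524 0.0095 0.36  ]
```

Emit:
jog_arm(steps="0 0.2 0.005 0 0 0 0;0 0.365 0.01 0.05 0 0 0;0 0.365 0.01 0.2 0 0 0;0 0.365 0.01 0.28 0 0 0;0 0.365 0.01 0.3 0 0 0;0 0.365 0.01 0.3 0 0 0;0 0.365 0.01 0.315 0 0 0;0 0.365 0.01 0.33 0 0 0;0 0.365 0.01 0.34 0 0 0;0 0.365 0.01 0.34 0 0 0")

```text
time: 7.2
tcp_pos: [0.5421, 0.0734, 0.2565]
tool_rot: [0.707, 0.707, 0.0, 0.0]
force: [-0.3, -0.3, -1.5]
opening: 0.0165
grasp_force: 30.0
```

```bash
python3 - <<'E'
from h import *
c=bot.capture("scene"); g=c["img"]
cv2.imwrite("pics/s2.png",cv2.resize(g[170:290,280:440],(800,600),interpolation=2))
print(bot.read_state()["force"])
E
```

```text
[-0.46553738  0.24875189 -0.36636944]
```

View pics/s2.png

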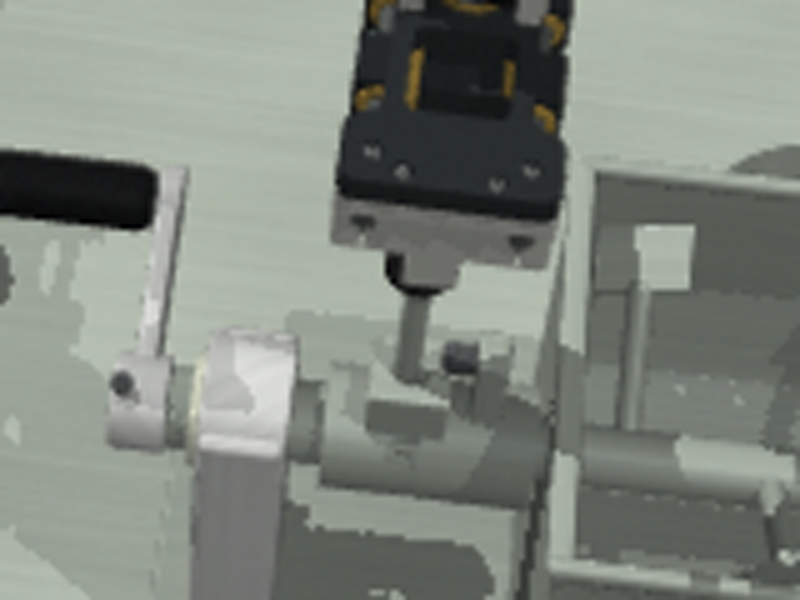

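The pin tip is at the boss hole (crop 408,378) and there is no contact force. Going down gently to just above the shaft.

Emit:
jog_arm(steps="0 0 0 0.01 0 0 0;0 0 0 0.02 0 0 0;0 0 0 0.03 0 0 0;0 0 0 0.04 0 0 0;0 0 0 0.05 0 0 0;0 0 0 0.06 0 0 0;0 0 0 0.07 0 0 0;0 0 0 0.08 0 0 0;0 0 0 0.08 0 0 0;0 0 0 0.08 0 0 0")

```text
time: 8.25
tcp_pos: [0.5419, 0.0738, 0.24]
tool_rot: [0.707, 0.707, -0.0, -0.0]
force: [0.6, 3.9, -1.6]
opening: 0.0161
grasp_force: 30.0
```

Emit:
jog_arm(steps="0 0.004 0 0.003 0 0 0;0 0.008 0 0.006 0 0 0;0 0.008 0 0.008 0 0 0;0.1 0.008 0 0.008 0 0 0;0.25 0.008 0 0.008 0 0 0;0.4 0.008 0 0.008 0 0 0;0.5 0.008 0 0.008 0 0 0;0.5 0.008 0 0.008 0 0 0;0.5 0.008 0 -0.05 0 0 0;0.5 0.008 0 -0.2 0 0 0")

```text
time: 9.25
tcp_pos: [0.5407, 0.0749, 0.2782]
tool_rot: [0.707, 0.707, -0.002, -0.002]
force: [0.4, -0.3, -0.6]
opening: 0.0471
grasp_force: 0.0
```

```bash
cat >> h.py <<'E'
def pin_grip(name="scene"):
    c=bot.capture(name); P=cloud(c); b=c["img"].max(2)<60
    m=b&(abs(P[...,0]-.542)<.03)&(abs(P[...,1]-.072)<.025)&(P[...,2]>.185)&(P[...,2]<.285)
    q=P[m]; top=np.percentile(q[:,2],99) if len(q) else 0
    k=b&(P[...,0]>.44)&(P[...,0]<.65)&(P[...,1]>-.14)&(P[...,1]<-.035)&(P[...,2]>.10)&(P[...,2]<.26)
    r=P[k]; return c,(m.sum(),top,q.mean(0) if len(q) else None),(k.sum(),np.median(r,0),r.min(0),r.max(0)) if len(r) else None
E
python3 - <<'E'
from h import *
np.set_printoptions(precision=4,suppress=True)
c,p,g=pin_grip(); print(p,g); cv2.imwrite("pics/s3.png",cv2.resize(c["img"][170:290,280:440],(800,600),interpolation=2))
print(bot.read_state()["tcp_pos"])
E
```

```text
(np.int64(161), np.float64(0.2641553859014041), array([0.5486, 0.0765, 0.2339])) (np.int64(582), array([ 0.4725, -0.0803,  0.1859]), array([ 0.4568, -0.1258,  0.1667]), array([ 0.4809, -0.0351,  0.1931]))
[0.5433 0.0751 0.2864]
```

View pics/s3.png

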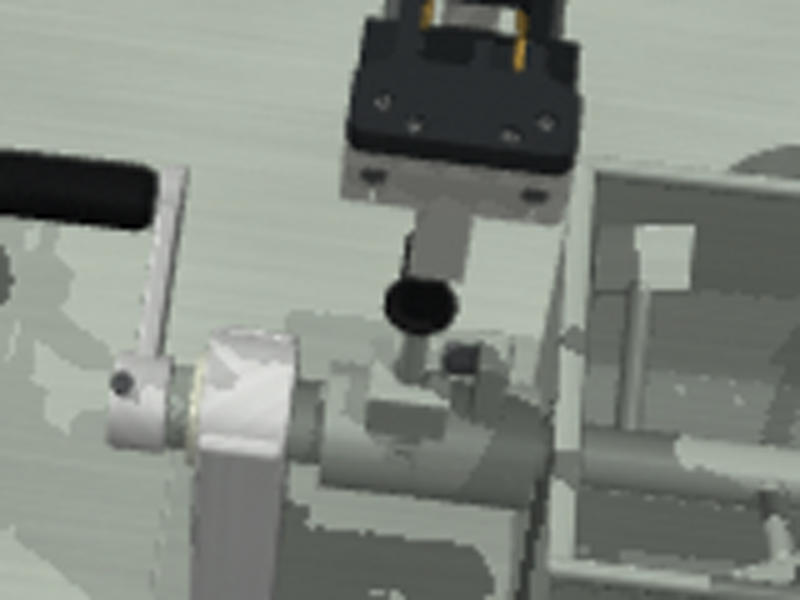

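The pin stands upright on the shaft in the boss hole (crop 420,305; knob top ~0.264 m) and the gripper is clear above it. On to the crank grip.

Emit:
jog_arm(steps="0.5 0 0 -0.1 0 0 0;0.6 0 0 -0.1 0 0 0;0.6 -0.2 -0.1 -0.1 0 0 0;0.6 -0.4 -0.2 -0.1 0 0 0;0.6 -0.6 -0.3 -0.1 0 0 0;0.6 -0.813 -0.4 -0.1 0 0 0;0.6 -0.813 -0.4 -0.1 0 0 0;0.6 -0.813 -0.4 0.1 0 0 0;0.6 -0.813 -0.4 0.2 0 0 0;0.6 -0.813 -0.4 0.3 0 0 0")

```text
time: 10.3
tcp_pos: [0.4619, -0.0868, 0.2187]
tool_rot: [0.707, 0.707, -0.0, -0.001]
force: [0.2, 0.4, 1.1]
opening: 0.0565
grasp_force: 0.0
```

Emit:
jog_arm(steps="0.6 0 0 0.15 0 0 0;0.6 0 0 0.25 0 0 0;0.6 0 0 0.3 0 0 0;0.6 0 0 0.3 0 0 0;0 0 0 0.3 0 0 0;0 0 0 0.3 0 0 0;0 0 0 0.3 0 0 0;0 0 0 0.3 0 0 0;0 0 0 0.3 0 0 0;0 0 0 0.3 0 0 0", force=5)

```text
time: 11.3
tcp_pos: [0.4628, -0.0877, 0.161]
tool_rot: [0.707, 0.707, 0.001, 0.001]
force: [2.2, -0.2, -0.5]
opening: 0.0269
grasp_force: 5.0
```

```bash
python3 - <<'E'
from h import *
np.set_printoptions(precision=4,suppress=True)
s=bot.read_state(); print(s["tcp_pos"],s["force"],s["opening"],s["grasp_force"])
c,p,g=pin_grip(); print(p,g)
# rows of a sweep: tool rel shifts from angle a to b about axis
for a in range(-69,100,8):
    A=np.radians(a); print(a, .085*np.array([np.sin(A),np.cos(A)])/.2)
E
```

```text
[ 0.4628 -0.0877  0.161 ] [ 2.1743 -0.2034 -0.5366] 0.026916371094742382 4.998721472220495
(np.int64(245), np.float64(0.26880820438792635), array([0.5473, 0.0761, 0.2429])) (np.int64(246), array([ 0.4732, -0.0537,  0.1806]), array([ 0.4476, -0.1256,  0.1658]), array([ 0.5416, -0.035 ,  0.2583]))
-69 [-0.3968  0.1523]
-61 [-0.3717  0.206 ]
-53 [-0.3394  0.2558]
-45 [-0.3005  0.3005]
-37 [-0.2558  0.3394]
-29 [-0.206   0.3717]
-21 [-0.1523  0.3968]
-13 [-0.0956  0.4141]
-5 [-0.037   0.4234]
3 [0.0222 0.4244]
11 [0.0811 0.4172]
19 [0.1384 0.4018]
27 [0.1929 0.3787]
35 [0.2438 0.3481]
43 [0.2898 0.3108]
51 [0.3303 0.2675]
59 [0.3643 0.2189]
67 [0.3912 0.1661]
75 [0.4105 0.11  ]
83 [0.4218 0.0518]
91 [ 0.4249 -0.0074]
99 [ 0.4198 -0.0665]
```

Emit:
jog_arm(steps="0 0 0.0055 -0.0137 0 0 0;0 0 0.0116 -0.0273 0 0 0;0 0 0.018 -0.0405 0 0 0;0 0 0.0251 -0.0537 0 0 0;0 0 0.033 -0.0665 0 0 0;0 0 0.0404 -0.0792 0 0 0;0 0 0.0574 -0.1035 0 0 0;0 0 0.0712 -0.1209 0 0 0;0 0 0.086 -0.1375 0 0 0;0 0 0.086 -0.1375 0 0 0")

```text
time: 12.35
tcp_pos: [0.4785, -0.0876, 0.1894]
tool_rot: [0.707, 0.707, -0.001, -0.001]
force: [-5.6, -1.4, 4.3]
opening: 0.0266
grasp_force: 5.0
```

```bash
cat > chk.py <<'E'
from h import *
np.set_printoptions(precision=4,suppress=True)
c=bot.capture("scene"); P=cloud(c); b=c["img"].max(2)<60
m=b&(abs(P[...,0]-.542)<.03)&(abs(P[...,1]-.072)<.022)&(P[...,2]>.185)&(P[...,2]<.285)
m[:, :350]=0; v,u=np.where(m)
print("knob top z",np.percentile(P[m][:,2],[1,50,99]) if m.any() else None,"rows",v.min() if m.any() else 0,v.max() if m.any() else 0,m.sum())
s=bot.read_state(); t=s["tcp_pos"]; print(t,s["force"],"theta",np.degrees(np.arctan2(t[0]-.5413,t[2]+.019-.15)),"r",np.hypot(t[0]-.5413,t[2]+.019-.15))
E
python3 chk.py
```

```text
knob top z [0.2006 0.2454 0.2692] rows 213 244 237
[ 0.4785 -0.0875  0.1893] [-4.957  -1.0249  3.6927] theta -47.117767350985744 r 0.08569420514758143
```

Emit:
jog_arm(steps="0 0 0.003 -0.006 0 0 0;0 0 0.008 -0.012 0 0 0;0 0 0.013 -0.018 0 0 0;0 0 0.018 -0.024 0 0 0;0 0 0.023 -0.029 0 0 0;0 0 0.028 -0.034 0 0 0;0 0 0.033 -0.039 0 0 0;0 0 0.039 -0.0445 0 0 0;0 0 0.039 -0.0445 0 0 0;0 0 0.039 -0.0445 0 0 0")

```text
time: 13.4
tcp_pos: [0.4867, -0.0874, 0.1982]
tool_rot: [0.707, 0.707, -0.0, -0.0]
force: [-5.6, -0.0, 4.8]
opening: 0.0268
grasp_force: 5.0
```

```bash
python3 chk.py
```

```text
knob top z [0.2002 0.2447 0.2685] rows 213 244 237
[ 0.4867 -0.0874  0.1982] [-5.1084 -0.5809  3.9058] theta -39.110886371419774 r 0.08660172538661112
```

Emit:
jog_arm(steps="0 0 0.003 -0.007 0 0 0;0 0 0.008 -0.013 0 0 0;0 0 0.014 -0.019 0 0 0;0 0 0.02 -0.024 0 0 0;0 0 0.026 -0.029 0 0 0;0 0 0.032 -0.034 0 0 0;0 0 0.038 -0.039 0 0 0;0 0 0.0435 -0.044 0 0 0;0 0 0.0435 -0.044 0 0 0;0 0 0.0435 -0.044 0 0 0")

```text
time: 14.45
tcp_pos: [0.4962, -0.0873, 0.206]
tool_rot: [0.707, 0.707, 0.0, 0.0]
force: [-3.3, 1.3, 4.6]
opening: 0.0268
grasp_force: 5.0
```

```bash
python3 chk.py
```

```text
knob top z [0.2    0.2444 0.2695] rows 213 244 236
[ 0.4962 -0.0873  0.206 ] [-3.121   1.2842  4.8181] theta -31.038565649123658 r 0.0874866997229765
```

Emit:
jog_arm(steps="0 0 0.006 -0.005 0 0 0;0 0 0.013 -0.01 0 0 0;0 0 0.02 -0.014 0 0 0;0 0 0.027 -0.018 0 0 0;0 0 0.034 -0.022 0 0 0;0 0 0.041 -0.026 0 0 0;0 0 0.047 -0.029 0 0 0;0 0 0.053 -0.0315 0 0 0;0 0 0.053 -0.0315 0 0 0;0 0 0.053 -0.0315 0 0 0")

```text
time: 15.5
tcp_pos: [0.5068, -0.0872, 0.2123]
tool_rot: [0.707, 0.707, 0.001, 0.0]
force: [-3.0, 4.2, 4.1]
opening: 0.0264
grasp_force: 5.0
```

```bash
python3 chk.py
```

```text
knob top z [0.2009 0.2444 0.2695] rows 213 244 234
[ 0.5068 -0.0872  0.2123] [-3.1902  4.746   4.5034] theta -22.99430622320354 r 0.08827010825318408
```

Emit:
jog_arm(steps="0 0.005 0.007 -0.003 0 0 0;0 0.005 0.014 -0.006 0 0 0;0 0.005 0.021 -0.009 0 0 0;0 0.005 0.028 -0.012 0 0 0;0 0.005 0.035 -0.014 0 0 0;0 0.005 0.042 -0.016 0 0 0;0 0.005 0.049 -0.018 0 0 0;0 0.005 0.056 -0.0195 0 0 0;0 0.005 0.056 -0.0195 0 0 0;0 0.005 0.056 -0.0195 0 0 0")

```text
time: 16.55
tcp_pos: [0.5183, -0.087, 0.2164]
tool_rot: [0.707, 0.707, 0.0, 0.001]
force: [-1.8, 1.4, 4.6]
opening: 0.0269
grasp_force: 5.0
```

```bash
python3 chk.py
```

```text
knob top z [0.2012 0.2447 0.2694] rows 213 244 235
[ 0.5183 -0.087   0.2164] [-2.2273  1.5245  5.308 ] theta -15.055585974245405 r 0.08846313363402912
```

Emit:
jog_arm(steps="0 0 0.007 -0.002 0 0 0;0 0 0.014 -0.004 0 0 0;0 0 0.021 -0.006 0 0 0;0 0 0.028 -0.008 0 0 0;0 0 0.035 -0.009 0 0 0;0 0 0.042 -0.01 0 0 0;0 0 0.05 -0.011 0 0 0;0 0 0.058 -0.0115 0 0 0;0 0 0.058 -0.0115 0 0 0;0 0 0.058 -0.0115 0 0 0")

```text
time: 17.6
tcp_pos: [0.5305, -0.0868, 0.219]
tool_rot: [0.707, 0.707, 0.001, 0.001]
force: [-1.8, 1.8, 6.1]
opening: 0.0268
grasp_force: 5.0
```

```bash
python3 chk.py
```

```text
knob top z [0.2023 0.2449 0.2682] rows 214 244 232
[ 0.5304 -0.0868  0.219 ] [-0.9224  2.197   5.5183] theta -7.039579301434705 r 0.08871383398056104
```

Emit:
jog_arm(steps="0 0 0.005 -0.001 0 0 0;0 0 0.01 -0.002 0 0 0;0 0 0.015 -0.003 0 0 0;0 0 0.02 -0.004 0 0 0;0 0 0.025 -0.005 0 0 0;0 0 0.03 -0.005 0 0 0;0 0 0.037 -0.006 0 0 0;0 0 0.037 -0.006 0 0 0;0 0 0.037 -0.006 0 0 0;0 0 0.037 -0.006 0 0 0")

```text
time: 18.65
tcp_pos: [0.5379, -0.0867, 0.22]
tool_rot: [0.707, 0.707, 0.001, 0.001]
force: [-0.9, 2.1, 5.6]
opening: 0.0269
grasp_force: 5.0
```

```bash
sed -i 's/,m.sum())$/,m.sum(),"vc",v.mean())/' chk.py; python3 chk.py
```

```text
knob top z [0.1986 0.219  0.244 ] rows 224 244 226 vc 235.70353982300884
[ 0.5378 -0.0867  0.22  ] [-0.7998  2.8097  4.88  ] theta -2.2279503436563934 r 0.0890585660970918
```

The knob top fell from 0.269 to 0.244 m, so the pin has dropped in. I'll feel gently for the stop.

Emit:
jog_arm(steps="0 0 0.003 0 0 0 0;0 0 0.006 0 0 0 0;0 0 0.009 0 0 0 0;0 0 0.012 0 0 0 0;0 0 0.015 0 0 0 0;0 0 0.018 0 0 0 0;0 0 0.02 0 0 0 0;0 0 0.022 0 0 0 0;0 0 0.022 0 0 0 0;0 0 0.022 0 0 0 0")

```text
time: 19.7
tcp_pos: [0.5423, -0.0866, 0.2202]
tool_rot: [0.707, 0.707, 0.001, 0.001]
force: [-1.2, 1.9, 5.2]
opening: 0.0272
grasp_force: 5.0
```

Emit:
jog_arm(steps="0 0 0.002 0 0 0 0;0 0 0.004 0 0 0 0;0 0 0.006 0 0 0 0;0 0 0.008 0 0 0 0;0 0 0.01 0 0 0 0;0 0 0.012 0 0 0 0;0 0 0.014 0 0 0 0;0 0 0.015 0 0 0 0;0 0 0.015 0 0 0 0;0 0 0.015 0 0 0 0")

```text
time: 20.7
tcp_pos: [0.5454, -0.0865, 0.2203]
tool_rot: [0.707, 0.707, 0.001, 0.001]
force: [-0.6, 2.8, 5.0]
opening: 0.0266
grasp_force: 5.0
```

Emit:
jog_arm(steps="0 0 0.002 0 0 0 0;0 0 0.004 0 0 0 0;0 0 0.006 0 0 0 0;0 0 0.008 0 0 0 0;0 0 0.01 0 0 0 0;0 0 0.012 0 0 0 0;0 0 0.014 0 0 0 0;0 0 0.015 0 0 0 0;0 0 0.015 0 0 0 0;0 0 0.015 0 0 0 0")

```text
time: 21.7
tcp_pos: [0.5484, -0.0865, 0.2202]
tool_rot: [0.707, 0.707, 0.001, 0.001]
force: [-0.4, 3.3, 5.6]
opening: 0.0269
grasp_force: 5.0
```

Emit:
jog_arm(steps="0 0 0.002 0 0 0 0;0 0 0.004 0 0 0 0;0 0 0.006 0 0 0 0;0 0 0.008 0 0 0 0;0 0 0.01 0 0 0 0;0 0 0.012 0 0 0 0;0 0 0.014 0 0 0 0;0 0 0.015 0 0 0 0;0 0 0.015 0 0 0 0;0 0 0.015 0 0 0 0")

```text
time: 22.7
tcp_pos: [0.5513, -0.0864, 0.22]
tool_rot: [0.707, 0.707, 0.001, 0.001]
force: [0.3, 3.5, 5.3]
opening: 0.0268
grasp_force: 5.0
```

```bash
python3 chk.py
```

```text
knob top z [0.1971 0.2172 0.2433] rows 224 245 226 vc 236.0
[ 0.5513 -0.0864  0.22  ] [-1.2303  2.9881  4.9925] theta 6.394214051505323 r 0.08958666741178559
```

Emit:
jog_arm(steps="0 0 0.002 0 0 0 0;0 0 0.004 0 0 0 0;0 0 0.006 0 0 0 0;0 0 0.008 0 0 0 0;0 0 0.01 0 0 0 0;0 0 0.012 0 0 0 0;0 0 0.014 0 0 0 0;0 0 0.015 0.001 0 0 0;0 0 0.015 0.001 0 0 0;0 0 0.015 0.001 0 0 0")

```text
time: 23.75
tcp_pos: [0.554, -0.0864, 0.2198]
tool_rot: [0.707, 0.707, 0.001, 0.001]
force: [-1.5, 2.8, 5.3]
opening: 0.0268
grasp_force: 5.0
```

Emit:
jog_arm(steps="0 0 0.002 0 0 0 0;0 0 0.004 0 0 0 0;0 0 0.006 0.001 0 0 0;0 0 0.008 0.001 0 0 0;0 0 0.01 0.001 0 0 0;0 0 0.012 0.002 0 0 0;0 0 0.014 0.002 0 0 0;0 0 0.015 0.002 0 0 0;0 0 0.015 0.002 0 0 0;0 0 0.015 0.002 0 0 0")

```text
time: 24.75
tcp_pos: [0.5563, -0.0863, 0.2191]
tool_rot: [0.707, 0.707, 0.0, 0.0]
force: [-3.1, 3.2, 4.9]
opening: 0.0266
grasp_force: 5.0
```

Emit:
jog_arm(steps="0 0 0.001 0 0 0 0;0 0 0.002 0 0 0 0;0 0 0.003 0 0 0 0;0 0 0.004 0 0 0 0;0 0 0.005 0.001 0 0 0;0 0 0.006 0.001 0 0 0;0 0 0.006 0.001 0 0 0;0 0 0.006 0.001 0 0 0;0 0 0.006 0.001 0 0 0;0 0 0.006 0.001 0 0 0")

```text
time: 25.75
tcp_pos: [0.557, -0.0863, 0.2183]
tool_rot: [0.707, 0.707, -0.0, -0.0]
force: [-3.9, 3.3, 5.5]
opening: 0.0271
grasp_force: 5.0
```

The crank is held: force builds while the motion stalls. Easing it back about 5°, then letting go.

Emit:
jog_arm(steps="0 0 -0.008 0 0 0 0;0 0 -0.016 -0.001 0 0 0;0 0 -0.024 -0.002 0 0 0;0 0 -0.032 -0.003 0 0 0;0 0 -0.04 -0.004 0 0 0;0 0 -0.043 -0.004 0 0 0;0 0 -0.043 -0.004 0 0 0;0.2 0 -0.043 -0.004 0 0 0;0.4 0 -0.043 -0.004 0 0 0;0.6 0 -0.043 -0.004 0 0 0")

```text
time: 26.75
tcp_pos: [0.5482, -0.0876, 0.2188]
tool_rot: [0.707, 0.707, -0.001, 0.0]
force: [-0.5, -0.5, -0.3]
opening: 0.0391
grasp_force: 0.0
```

Emit:
jog_arm(steps="0.6 0 0 0 0 0 0;0.6 0 0 0 0 0 0;0.6 0 0 -0.1 0 0 0;0.6 0 0 -0.25 0 0 0;0.6 0 0 -0.4 0 0 0;0.6 0 0 -0.5 0 0 0;0.6 0 0 -0.5 0 0 0;0.6 0 0 -0.5 0 0 0;0.6 0 0 -0.5 0 0 0;0.6 0 0 -0.5 0 0 0")

```text
time: 27.75
tcp_pos: [0.5481, -0.0864, 0.3173]
tool_rot: [0.707, 0.707, -0.001, -0.001]
force: [-0.8, -0.2, -0.0]
opening: 0.0563
grasp_force: 0.0
```

```bash
python3 - <<'E'
from h import *
np.set_printoptions(precision=4,suppress=True)
c,p,g=pin_grip(); print(p,g)
cv2.imwrite("pics/s4.png",cv2.resize(c["img"][170:290,280:440],(800,600),interpolation=2))
t=bot.capture("top"); P=cloud(t); m=(t["img"].max(2)<60)&(abs(P[...,0]-.542)<.03)&(abs(P[...,1]-.072)<.03)&(P[...,2]>.23)&(P[...,2]<.26); q=P[m]; print(len(q), q.mean(0) if len(q) else 0)
print(bot.read_state()["tcp_pos"])
E
```

```text
(np.int64(234), np.float64(0.24266563230593774), array([0.5468, 0.0754, 0.2203])) (np.int64(688), array([ 0.5572, -0.0793,  0.2458]), array([ 0.5401, -0.1246,  0.1523]), array([ 0.5679, -0.035 ,  0.2531]))
49 [0.5405 0.07   0.2392]
[ 0.5482 -0.0864  0.318 ]
```

View pics/s4.png

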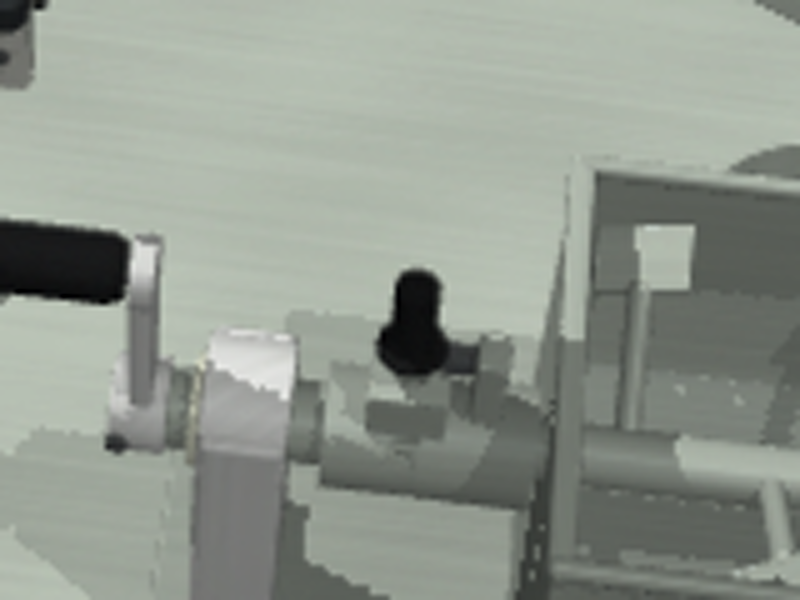

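The pin has dropped onto the catch (crop 415,345), the boss is still level, and the crank is held near the top. Now pressing the knob down with closed fingertips.

Emit:
jog_arm(steps="0 0.1 0 0 0 0 0;0 0.3 -0.035 0 0 0 0;0 0.5 -0.035 0 0 0 0;0 0.7 -0.035 0 0 0 0;0 0.79 -0.035 0 0 0 0;0 0.79 -0.035 0 0 0 0;0 0.79 -0.035 0.1 0 0 0;0 0.79 -0.035 0.2 0 0 0;0 0.79 -0.035 0.3 0 0 0;0 0.79 -0.035 0.35 0 0 0", force=20)

```text
time: 28.85
tcp_pos: [0.5407, 0.0701, 0.2468]
tool_rot: [0.708, 0.707, -0.002, -0.001]
force: [-0.2, -0.1, -0.3]
opening: 0.0005
grasp_force: 0.0
```

Emit:
jog_arm(steps="0 0 0 0.01 0 0 0;0 0 0 0.015 0 0 0;0 0 0 0.02 0 0 0;0 0 0 0.025 0 0 0;0 0 0 0.03 0 0 0;0 0 0 0.035 0 0 0;0 0 0 0.04 0 0 0;0 0 0 0.045 0 0 0;0 0 0 0.045 0 0 0;0 0 0 0.045 0 0 0")

```text
time: 29.85
tcp_pos: [0.5415, 0.0715, 0.2403]
tool_rot: [0.707, 0.707, -0.0, 0.0]
force: [-0.4, 0.5, -0.2]
opening: 0.0005
grasp_force: 0.0
```

Emit:
jog_arm(steps="0 0 0 0.003 0 0 0;0 0 0 0.006 0 0 0;0 0 0 0.009 0 0 0;0 0 0 0.012 0 0 0;0 0 0 0.015 0 0 0;0 0 0 0.018 0 0 0;0 0 0 0.02 0 0 0;0 0 0 0.02 0 0 0;0 0 0 0.02 0 0 0;0 0 0 0.02 0 0 0")

```text
time: 30.85
tcp_pos: [0.5421, 0.0712, 0.2378]
tool_rot: [0.707, 0.707, 0.001, 0.001]
force: [-0.7, -0.9, 4.2]
opening: 0.0006
grasp_force: 2.5
```

Emit:
jog_arm(steps="0 0 0 0.003 0 0 0;0 0 0 0.006 0 0 0;0 0 0 0.009 0 0 0;0 0 0 0.012 0 0 0;0 0 0 0.015 0 0 0;0 0 0 0.018 0 0 0;0 0 0 0.02 0 0 0;0 0 0 0.02 0 0 0;0 0 0 0.02 0 0 0;0 0 0 0.02 0 0 0")

```text
time: 31.85
tcp_pos: [0.5416, 0.0715, 0.2323]
tool_rot: [0.707, 0.707, -0.0, 0.0]
force: [1.0, -0.3, -0.2]
opening: 0.0005
grasp_force: 0.0
```

Emit:
jog_arm(steps="0 0 0 0.002 0 0 0;0 0 0 0.004 0 0 0;0 0 0 0.006 0 0 0;0 0 0 0.008 0 0 0;0 0 0 0.01 0 0 0;0 0 0 0.012 0 0 0;0 0 0 0.014 0 0 0;0 0 0 0.016 0 0 0;0 0 0 0.018 0 0 0;0 0 0 0.02 0 0 0")

```text
time: 32.85
tcp_pos: [0.5419, 0.0715, 0.2302]
tool_rot: [0.707, 0.707, 0.001, 0.001]
force: [-2.3, 0.3, 7.2]
opening: 0.0007
grasp_force: 3.9
```

Emit:
jog_arm(steps="0 0 0 0.003 0 0 0;0 0 0 0.006 0 0 0;0 0 0 0.006 0 0 0;0 0 0 0.006 0 0 0;0 0 0 -0.02 0 0 0;0 0 0 -0.1 0 0 0;0 0 0 -0.25 0 0 0;0 0 0 -0.4 0 0 0;0 -0.2 0 -0.5 0 0 0;0 -0.4 0 -0.5 0 0 0")

```text
time: 33.85
tcp_pos: [0.5427, -0.0087, 0.3319]
tool_rot: [0.706, 0.708, 0.002, 0.003]
force: [-0.2, -0.5, -0.6]
opening: 0.0002
grasp_force: 0.0
```

```bash
python3 chk.py; python3 - <<'E'
from h import *
c=bot.capture("scene")
cv2.imwrite("pics/s5.png",cv2.resize(c["img"][170:290,280:440],(800,600),interpolation=2))
E
```

```text
knob top z [0.1943 0.2089 0.2338] rows 228 248 223 vc 239.0896860986547
[ 0.5422 -0.0151  0.3297] [ 0.3762 -2.1909 -0.1085] theta 0.2716488593383843 r 0.19872491222450483
```

View pics/s5.png

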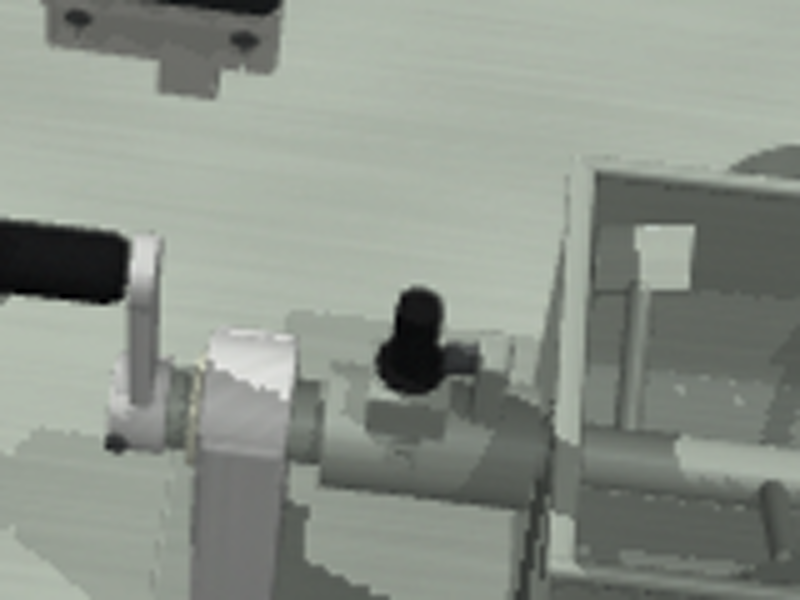

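The knob is about 9.5 mm lower than when it rested on the catch. The force rose, vanished as the catch snapped over, then came up solid at the home height. The catch now lies over the flange (crop 462,358), the boss is level, and the robot is clear.

```bash
python3 -c "
from station import bot
print(bot.job_done())"
```

```text
the job is handed in; nothing more can be done
None
```

The pin is fully home under its spring catch and couples the crank to the paddle. I saw no sign that the paddle, bowl, mincer plate or jar moved. The job was handed in at about 34 s, and the judge returned no verdict.

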